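# Cure the lacquered bore of a lamp base

### The arm

A 7-joint arm with a two-finger parallel gripper is mounted at the origin on the work surface. World frame = base frame: x ahead of the robot, y to its left, z up, the work surface at z = 0. Lengths are in m, angles in rad, forces in N, time in s.
With the tool pointing down it reaches from about 0.425 to 0.825 m from the base axis. Payload 3.6 kg.
Tool frame: the origin (TCP) lies midway between the tips of the shut fingers; the grasp point (between the pads) lies bot.tcp_to_grasp behind it (bot.tcp_to_grasp is the distance from the TCP to the grasp point, in m); z points along the fingers, y is the direction in which the jaws open and shut (so a half turn about z gives the same grasp; the last joint's range is limited). The gripper opens to 85 mm and grips with 20 to 120 N. Pads are 22 mm wide; open, the fingers measure 114 mm over their backs; the gripper's body (76 mm by 85 mm) begins 54 mm behind the grasp point. The pads swing forward as they close: fully open they stand 13 mm farther back than shut.
Start: joints at [-1.262, 0.615, -0.013, 1.423, 0.008, 1.103, -0.04], TCP at [0.214, 0.614, 0.204] pointing down, gripper open.
Joint ranges: [-3.12, 3.12], [-0.3, 2.06], [-1.34, 1.32], [0.26, 2.42], [-1.36, 4.5], [0.01, 1.98], [-2.84, 2.84]. Speed limits (rad/s): [2.79, 2.79, 3.14, 3.14, 3.14, 3.14, 3.14].

### API

Orientations are given as a 3x3 rotation matrix whose columns are the frame's x, y, z axes.
In Python, from rig import bot gives the robot as it stands.
- The arm moves only by the tool move_arm, never from a script. Its argument "rows" is a list that holds one entry, the list of rows, each a list of 7 numbers: the gripper command: -1 is shut, 1 is fully open, values between are in proportion, then the shift along the tool's x, y, z in m, then the turn, a rotation vector about the tool's x, y, z in degrees. A call has exactly 5 rows; each row shifts and turns the pose as measured when the row begins, along the tool's axes as they then stand; what a row does not reach is not made up. A row lasts 1/8 s, in which the tool goes at most 62.5 mm and 10.7 degrees, less where a joint would pass 70% of its speed; a pose out of reach is approached as far as the arm can. A call is refused whole if a number of a shift passes 0.0625 or a number of a turn 10.7, either way. A call with a gripper value outside its range is refused whole. The fingers move at their own pace and stop on an object; "grip_force" is the grip in N (left out, the last holds). Time passes only in rows, so rows that do not move let the fingers close, or fill a call up. It gives the time, the measured TCP pose, the force and the opening at its end, in the units of the state.
- bot.sense(): the state, without advancing time (a new reading comes with each control period).
- bot.grab_frame(name): name is "scene" or "top"; returns (picture, depth): 420x560x3 uint8, blue, green, red; 420x560 float32, m along the optical axis (not along the pixel's ray), 0 where there is no reading.
- bot.get_calibration(name): a dict with "camera_matrix" (3x3 intrinsics, pixels), "position" and "rotation" of the camera in the world. Camera axes: x right, y up, looking along -z (the intrinsics and any distortion apply to the point x, -y, -z); pixel columns grow to the right and rows downward; lengths in m; the calibration is good to about 2 mm. A picture is of the moment at which its call begins. get_calibration takes no time and is no camera call.
- bot.job_done(): hands the job in, once; it reports no verdict.
The state is a dict: "t": time; "joint_pos": joint angles; "joint_velocities": joint speeds; "joint_torque": joint torques, N m; "tool_pos": TCP position; "tcp_rot": TCP orientation; "force": force on the tool from outside, world axes, zero at the start; "moment": the same for the moment, N m; "width": opening from 0.0 (shut) to 1.0 (fully open).
Only numpy, scipy, OpenCV 4.12 (cv2) and the standard library are available. Lean on these libraries where they do the work, as an engineer would, in place of code of your own. Each camera call takes 0.05 s, during which the arm holds its last target. There are 200 camera calls.

### The job

The bore of the wooden lamp base is wet with lacquer: first push the base square and flush into the fence corner of the jig, against both fences. Then draw the lamp wand up out of its stand and lower its rod upright down the middle of the bore, never letting the wand touch the base, until its end is about 15 mm above the jig plate. Finish while still holding the wand there, centred and still, with the base still home in its corner and the other things on the bench left where they were.

Things in the scene. Friction and masses are not known exactly. Their poses are not given: they have to be found in the camera images.
- jig: Fixed curing jig: grey laminate plate 240 x 240 mm, 10 mm thick, with an L of two aluminium fence bars (20 mm wide, standing 30 mm above the plate) along its +x and +y edges. Origin: centre of the plate's underside, on the bench; z up. The inner fence faces are the planes x = +90 mm and y = +90 mm of its frame; the other two sides are open.
- jig_corner (a point): The inner corner where the two fence faces meet, at the level of the plate's top: at (90, 90, 10) mm in the jig's frame.
- lamp_base: Loose lamp base: plain pale wood block, 90 x 90 mm square and 60 mm tall, about 0.34 kg, with an upright round bore of 34 mm diameter right through its centre. It lies flat on the jig plate, away from the fences and turned up to 0.35 rad. Origin: centre of its underside; x and y are square to its sides. Seated in the corner, its origin is at (45, 45, 10) mm in the jig's frame. It is too wide to grasp; push its sides.
- bore_mouth (a point): Centre of the bore's mouth in the top face of the lamp base, 60 mm above the base's underside.
- wand: Loose battery curing-lamp wand, 165 mm long, about 0.15 kg, upright in the stand: below, a straight round lamp rod of 12 mm diameter, 75 mm long (steel, white end); above, a round black handle of 28 mm diameter, 90 mm long. Origin: centre of the rod's lower end; z runs up along the wand. Grip the handle from above and draw it straight up.
- stand: Fixed grey holder block, 70 x 70 mm, 85 mm tall, with an upright 20 mm through hole in its centre that holds the wand's rod: the wand's handle rests on its top, so the rod's end is 10 mm and the handle's top 175 mm above the bench. Origin: centre of its underside, on the bench.
- paint_tin: Bystander: closed metal paint tin with paper label, 90 mm diameter, 110 mm tall, loose on the bench; leave it alone.
- mixing_cup: Bystander: open white plastic mixing cup, 68 mm across the rim, 75 mm tall, loose on the bench; leave it alone.
- brush: Bystander: paint brush lying flat, about 200 mm long, loose on the bench; leave it alone.
- cube_a: Bystander: painted yellow wooden cube, 50 mm, loose on the bench; leave it alone.
- cube_b: Bystander: painted yellow wooden cube, 50 mm, loose on the bench; leave it alone.
- thinner_jar: Bystander: closed amber glass jar, 64 mm diameter, 100 mm tall, loose on the bench; leave it alone.
- scraper: Bystander: spatula-shaped scraper lying flat, about 200 mm long, loose on the bench; leave it alone.

How it is judged:
By the outcome, as a careful person would: the job done as asked, in the order asked, and still so for the second after the job is handed in, while the arm keeps its last pose, push and grip.
It also fails if it takes over 72 s, if anything falls off the work surface, if the arm or the gripper's body presses on something with over 40 N, if the wrist force passes 120 N, or if a joint passes its speed limit or range.

## Working session

There is one attempt and no reset: what is moved stays moved. The work goes in short steps, Python scripts to look and compute and a tool call to move; the robot and the scene stay as the last step left them, time stands still between calls to the robot, and variables do not carry over. Pictures are saved under pics/ and viewed, about 8 in all and at most 12, crops included, and the job is handed in when it is done.

Besides the shell and the picture viewer there is one more tool, called after "Request:" in YAML: its name, and indented under it one key for each argument. move_arm: Moves the arm, as the interface text tells. Its arguments: {"type":"object","properties":{"rows":{"type":"array","items":{"type":"array","items":{"type":"array","items":{"type":"number"}}}},"grip_force":{"type":"number"}},"required":["rows"]}

```bash
mkdir -p pics; ls; cat > h.py <<'E'
import numpy as np, cv2
from rig import bot
def grab(n,f=None):
    im,d=bot.grab_frame(n)
    np.savez('last_%s.npz'%n,im=im,d=d)
    if f: cv2.imwrite('pics/'+f,im)
    return im,d
def world(n,u,v,d=None,z=None):
    c=bot.get_calibration(n);K=c['camera_matrix'];R=np.array(c['rotation']);p=np.array(c['position'])
    u=np.asarray(u,float);v=np.asarray(v,float)
    r=np.stack([(u-K[0][2])/K[0][0],-(v-K[1][2])/K[1][1],-np.ones_like(u)],-1)@R.T
    s=d if z is None else (z-p[2])/r[...,2]
    return p+r*np.asarray(s)[...,None]
E
python3 - <<'E'
from h import *
grab('scene','s0.png');grab('top','t0.png')
for n in('scene','top'):print(bot.get_calibration(n))
s=bot.sense();print(s['tool_pos'],s['tcp_rot'],s['force'],s['width'],s['t'],bot.tcp_to_grasp)
E
```

```text
pics
{'camera_matrix': array([[429.37347852,   0.        , 277.13335183],
       [  0.        , 429.37347852, 210.68107794],
       [  0.        ,   0.        ,   1.        ]]), 'position': array([1.16182696, 0.18277348, 0.9531442 ]), 'rotation': array([[-0.31314425, -0.75551408,  0.57544692],
       [ 0.94968116, -0.2534521 ,  0.18403185],
       [ 0.00680958,  0.60411962,  0.79686455]])}
{'camera_matrix': array([[408.66570484,   0.        , 279.81730013],
       [  0.        , 408.66570484, 204.38293158],
       [  0.        ,   0.        ,   1.        ]]), 'position': array([ 0.37529642, -0.01697122,  1.02686528]), 'rotation': array([[-0.01509395,  0.99055507, -0.13628214],
       [-0.99967468, -0.01775254, -0.01831367],
       [-0.02056006,  0.13596138,  0.99050078]])}
[0.21332446 0.61317955 0.20331137] [[-9.44508239e-01  3.28486927e-01 -7.25393247e-04]
 [ 3.28487720e-01  9.44505420e-01 -2.30878358e-03]
 [-7.32673680e-05 -2.41894788e-03 -9.99997072e-01]] [ 0.14789827  0.28745493 -0.55170649] 0.9979785733227357 0.1 0.0187
```

View pics/s0.png

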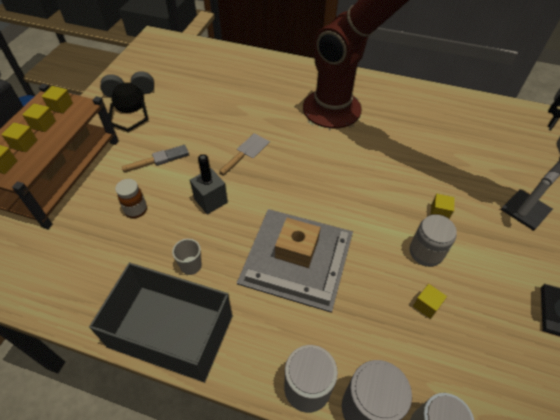

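View pics/t0.png

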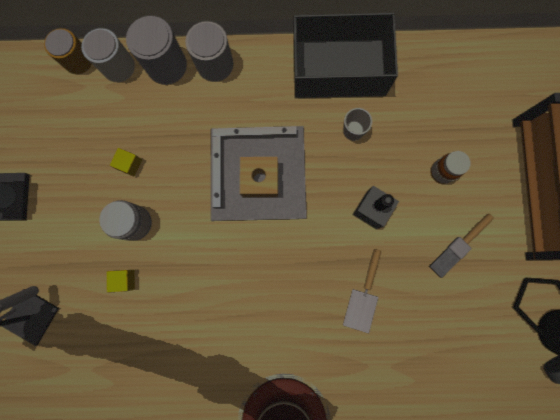

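The top view shows the jig's fence corner at upper left, about (215,130). The base is centred near (259,176), the wand and stand near (380,205). I'll enlarge both.

```bash
python3 - <<'E'
from h import *
im=np.load('last_top.npz')['im'];d=np.load('last_top.npz')['d']
a=cv2.resize(im[120:225,205:310],None,fx=5,fy=5,interpolation=cv2.INTER_CUBIC)
b=cv2.resize(im[180:232,350:402],None,fx=5,fy=5,interpolation=cv2.INTER_CUBIC)
o=np.zeros((525,790,3),np.uint8);o[:,:525]=a;o[:260,530:790]=b
cv2.imwrite('pics/c0.png',np.clip(o*1.6,0,255).astype('uint8'))
# depth height map
v,u=np.mgrid[0:420,0:560];W=world('top',u,v,d)
print('bench z',np.median(W[300:330,200:230,2]))
def rect(mask,nm):
    n,l,s,c=cv2.connectedComponentsWithStats(mask.astype('uint8'))
    for i in range(1,n):
        if s[i,4]>60:
            P=W[l==i]; r=cv2.minAreaRect((P[:,:2]*1000).astype('float32')); print(nm,s[i,4],c[i].round(1),np.round(r[0],1),np.round(r[1],1),round(r[2],2),P[:,2].mean().round(4))
z=W[...,2].copy();z[d==0]=0
roi=np.zeros_like(z,bool);roi[115:230,200:410]=1
rect(roi&(z>.06)&(z<.08),'top70'); rect(roi&(z>.033)&(z<.047),'fence'); rect(roi&(z>.005)&(z<.016),'plate')
rect(roi&(z>.08)&(z<.092),'stand'); rect(roi&(z>.16)&(z<.185),'wand')
E
```

```text
bench z 0.0004904040289469558
top70 143 [358.  125.9] [ 698.5 -189.8] [65.9 51.9] 89.5 0.0713
top70 1251 [257.8 175.3] [578.8  53. ] [88.6 89.7] 89.07 0.0699
fence 61 [358.7 118.3] [ 722.5 -195. ] [52.  21.3] 72.53 0.0397
fence 1342 [235.7 150.4] [608.7  64.1] [201.  208.7] 0.35 0.0398
plate 90 [355.3 125.1] [ 717.2 -193.3] [45.7 29.1] 80.38 0.0086
plate 5582 [262.5 179.1] [598.3  58.7] [239.9 240.4] 0.38 0.0101
plate 81 [258.7 177.2] [585.5  54.2] [21.6 27.5] 41.38 0.0101
stand 674 [375.8 206.9] [ 498.1 -226.5] [70.5 71.2] 56.82 0.0848
wand 154 [386.4 200.3] [ 497.5 -225.6] [26.7 26.6] 87.96 0.174
```

View pics/c0.png

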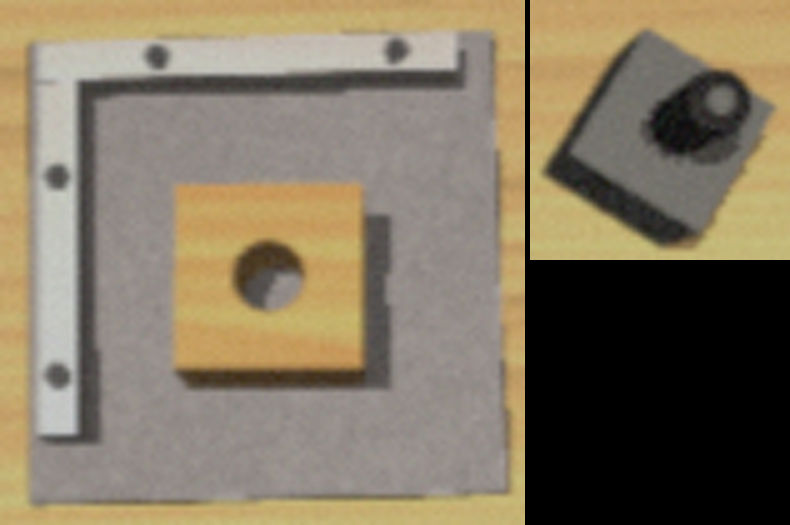

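The plate, base, stand and wand are measured. Seated base target is about (643, 104) mm. I'll write a planner that prints the rows.

```bash
cat >> h.py <<'E'
from scipy.spatial.transform import Rotation as Ro
def plan(tgt,yaz,n):
    """rows to bring TCP to tgt (m), tool y at azimuth yaz deg, tool down"""
    s=bot.sense();p=np.array(s['tool_pos']);R=Ro.from_matrix(s['tcp_rot'])
    a=np.radians(yaz);y=np.array([np.cos(a),np.sin(a),0]);z=np.array([0,0,-1.]);T=Ro.from_matrix(np.c_[np.cross(y,z),y,z])
    rv=(R.inv()*T).as_rotvec(); d=(np.array(tgt)-p)/n
    print('at',p.round(4),'yaz',np.degrees(np.arctan2(s['tcp_rot'][1][1],s['tcp_rot'][0][1])).round(2),'F',np.round(s['force'],1),'w',round(s['width'],3),'t',s['t'])
    for i in range(n):
        Ri=R*Ro.from_rotvec(rv*i/n); print(Ri.inv().apply(d).round(4).tolist()+np.degrees(rv/n).round(2).tolist())
E
python3 -c "
from h import *
plan((.505,.053,.2),90.37,10)"
```

```text
at [0.2133 0.6132 0.2033] yaz 70.82 F [ 0.1  0.3 -0.6] w 0.998 t 0.1
[-0.046, -0.0433, 0.0004, -0.01, -0.0, -1.95]
[-0.0444, -0.0449, 0.0004, -0.01, -0.0, -1.95]
[-0.0429, -0.0464, 0.0004, -0.01, -0.0, -1.95]
[-0.0413, -0.0478, 0.0004, -0.01, -0.0, -1.95]
[-0.0396, -0.0492, 0.0004, -0.01, -0.0, -1.95]
[-0.0379, -0.0505, 0.0004, -0.01, -0.0, -1.95]
[-0.0362, -0.0518, 0.0004, -0.01, -0.0, -1.95]
[-0.0344, -0.053, 0.0004, -0.01, -0.0, -1.95]
[-0.0326, -0.0541, 0.0004, -0.01, -0.0, -1.95]
[-0.0307, -0.0552, 0.0003, -0.01, -0.0, -1.95]
```

Request:
move_arm:
  rows:
    - [[0,-0.046,-0.043,0,0,0,-1.95],[0,-0.044,-0.045,0,0,0,-1.95],[0,-0.043,-0.046,0,0,0,-1.95],[0,-0.041,-0.048,0,0,0,-1.95],[0,-0.04,-0.049,0,0,0,-1.95]]

```text
t: 0.72
tool_pos: [0.3558, 0.3383, 0.2]
tcp_rot: [[-0.989, 0.147, -0.004], [0.147, 0.989, -0.003], [0.004, -0.004, -1.0]]
force: [0.5, 0.4, 0.8]
width: 0.502
```

Request:
move_arm:
  rows:
    - [[0,-0.038,-0.05,0,0,0,-1.95],[0,-0.036,-0.052,0,0,0,-1.95],[0,-0.034,-0.053,0,0,0,-1.95],[0,-0.032,-0.054,0,0,0,-1.95],[0,-0.03,-0.055,0,0,0,-1.95]]

```text
t: 1.35
tool_pos: [0.5025, 0.0627, 0.1997]
tcp_rot: [[-1.0, -0.03, -0.005], [-0.03, 1.0, -0.003], [0.005, -0.003, -1.0]]
force: [-0.3, 0.5, 0.4]
width: 0.503
```

```bash
python3 -c "
from h import *
plan((.505,.053,.1),90.37,5)"
```

```text
at [0.5025 0.0627 0.1997] yaz 91.7 F [-0.3  0.5  0.4] w 0.503 t 1.35
[-0.0005, -0.0019, 0.0199, -0.04, -0.06, 0.27]
[-0.0005, -0.0019, 0.0199, -0.04, -0.06, 0.27]
[-0.0005, -0.0019, 0.0199, -0.04, -0.06, 0.27]
[-0.0005, -0.0019, 0.0199, -0.04, -0.06, 0.27]
[-0.0005, -0.0019, 0.0199, -0.04, -0.06, 0.27]
```

Request:
move_arm:
  rows:
    - [[0,0,-0.003,0.045,0,0,0.3],[0,0,-0.003,0.045,0,0,0.3],[0,0,-0.002,0.045,0,0,0.3],[0,0,-0.002,0.025,0,0,0.3],[0,0,0,0.004,0,0,0.1]]

```text
t: 1.98
tool_pos: [0.5062, 0.0426, 0.0312]
tcp_rot: [[-1.0, 0.009, -0.0], [0.009, 1.0, -0.007], [0.0, -0.007, -1.0]]
force: [0.2, 0.1, 0.5]
width: 0.5
```

```bash
python3 -c "
from h import *
plan((.505,.053,.028),90.37,2)"
```

```text
at [0.5062 0.0426 0.0312] yaz 89.48 F [0.2 0.1 0.5] w 0.5 t 1.975
[0.0006, 0.0052, 0.0016, -0.19, -0.01, -0.44]
[0.0006, 0.0052, 0.0016, -0.19, -0.01, -0.44]
```

Request:
move_arm:
  rows:
    - [[0,0.001,0.006,0.002,-0.2,0,-0.5],[0,0,0.004,0.001,-0.2,0,-0.4],[0,-0.006,0,0,0,0,0],[0,-0.008,0,0,0,0,0],[0,-0.008,0,0,0,0,0]]

```text
t: 2.6
tool_pos: [0.53, 0.0546, 0.0313]
tcp_rot: [[-1.0, -0.009, 0.004], [-0.009, 1.0, 0.002], [-0.004, 0.002, -1.0]]
force: [-0.5, -1.2, -1.5]
width: 0.501
```

```bash
python3 -c "
from h import *
plan((.58,.053,.028),90.37,5)"
```

```text
at [0.53   0.0546 0.0313] yaz 90.52 F [-0.5 -1.2 -1.5] w 0.501 t 2.6
[-0.01, -0.0004, 0.0007, 0.02, 0.05, 0.03]
[-0.01, -0.0004, 0.0007, 0.02, 0.05, 0.03]
[-0.01, -0.0004, 0.0007, 0.02, 0.05, 0.03]
[-0.01, -0.0004, 0.0007, 0.02, 0.05, 0.03]
[-0.01, -0.0004, 0.0007, 0.02, 0.05, 0.03]
```

Request:
move_arm:
  rows:
    - [[0,-0.009,0,0.001,0,0,0],[0,-0.009,0,0.001,0,0,0],[0,-0.009,0,0,0,0,0],[0,-0.009,0,0,0,0,0],[0,-0.005,0,0,0,0,0]]

```text
t: 3.22
tool_pos: [0.5707, 0.0546, 0.0288]
tcp_rot: [[-1.0, -0.009, -0.003], [-0.009, 1.0, 0.001], [0.003, 0.001, -1.0]]
force: [-3.4, -0.1, 1.9]
width: 0.497
```

```bash
python3 - <<'E'
from h import *
plan((.586,.053,.028),90.37,2)
im,d=grab('top')
v,u=np.mgrid[0:420,0:560];W=world('top',u,v,d)
cv2.imwrite('pics/t1.png',np.clip(cv2.resize(im[110:250,200:340],None,fx=4,fy=4,interpolation=cv2.INTER_CUBIC)*1.6,0,255).astype('uint8'))
E
```

```text
at [0.5707 0.0546 0.0288] yaz 90.5 F [-3.4 -0.1  1.9] w 0.497 t 3.225
[-0.0076, -0.0009, 0.0004, 0.04, -0.09, 0.06]
[-0.0076, -0.0009, 0.0004, 0.04, -0.09, 0.06]
```

View pics/t1.png

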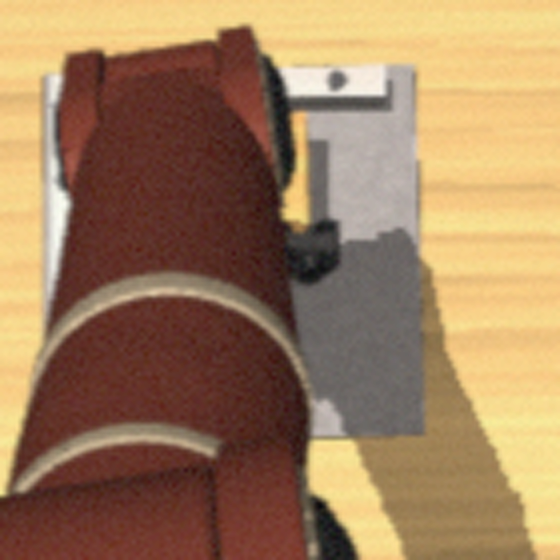

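The base is being pushed squarely: its edge at about (300,115) in the crop is nearing the fence at about (300,105). I'll continue slowly until the force rises.

Request:
move_arm:
  rows:
    - [[0,-0.004,-0.001,0,0,0,0],[0,-0.004,0,0,0,0,0],[0,-0.004,0,0,0,0,0],[0,-0.003,0,0,0,0,0],[0,-0.002,0,0,0,0,0]]

```text
t: 3.9
tool_pos: [0.5888, 0.0538, 0.0286]
tcp_rot: [[-1.0, -0.009, -0.003], [-0.009, 1.0, 0.001], [0.003, 0.001, -1.0]]
force: [-3.2, -0.1, 1.6]
width: 0.501
```

Request:
move_arm:
  rows:
    - [[0,-0.002,0,0,0,0,0],[0,-0.002,0,0,0,0,0],[0,-0.002,0,0,0,0,0],[0,-0.002,0,0,0,0,0],[0,-0.002,0,0,0,0,0]]

```text
t: 4.53
tool_pos: [0.5888, 0.0537, 0.0282]
tcp_rot: [[-1.0, -0.009, -0.026], [-0.009, 1.0, -0.0], [0.026, 0.0, -1.0]]
force: [-6.1, -0.3, 5.9]
width: 0.497
```

Request:
move_arm:
  rows:
    - [[0,0.008,0,0,0,0.8,0],[0,0.012,0,0,0,0.7,0],[0,0.012,0,-0.03,0,0,0],[0,0,0,-0.045,0,0,0],[0,0,0,-0.04,0,0,0]]

```text
t: 5.15
tool_pos: [0.5622, 0.0531, 0.1443]
tcp_rot: [[-0.999, -0.009, -0.051], [-0.009, 1.0, -0.001], [0.051, -0.0, -0.999]]
force: [0.9, -0.1, -0.0]
width: 0.499
```

```bash
python3 -c "
from h import *
print(bot.sense()['joint_pos'])
plan((.638,-.03,.14),0.37,10)"
```

```text
[-0.12021088  0.57238963 -0.01459726  1.70406163  0.00235009  0.91595859
  1.44552049]
at [0.5622 0.0531 0.1443] yaz 90.51 F [ 0.9 -0.1 -0. ] w 0.499 t 5.15
[-0.0075, -0.0084, 0.0, -0.23, -0.23, 9.01]
[-0.0087, -0.0071, 0.0, -0.23, -0.23, 9.01]
[-0.0097, -0.0056, 0.0001, -0.23, -0.23, 9.01]
[-0.0105, -0.004, 0.0001, -0.23, -0.23, 9.01]
[-0.011, -0.0024, 0.0001, -0.23, -0.23, 9.01]
[-0.0112, -0.0006, 0.0001, -0.23, -0.23, 9.01]
[-0.0112, 0.0012, 0.0002, -0.23, -0.23, 9.01]
[-0.0109, 0.0029, 0.0002, -0.23, -0.23, 9.01]
[-0.0103, 0.0046, 0.0003, -0.23, -0.23, 9.01]
[-0.0094, 0.0061, 0.0004, -0.23, -0.23, 9.01]
```

Request:
move_arm:
  rows:
    - [[0,-0.0075,-0.0085,0,-0.2,-0.2,9],[0,-0.0085,-0.007,0,-0.2,-0.2,9],[0,-0.01,-0.0055,0,-0.2,-0.2,9],[0,-0.0105,-0.004,0,-0.2,-0.2,9],[0,-0.011,-0.0025,0,-0.2,-0.2,9]]

```text
t: 5.78
tool_pos: [0.6051, 0.0114, 0.1484]
tcp_rot: [[-0.697, 0.717, -0.011], [0.717, 0.697, 0.011], [0.016, -0.0, -1.0]]
force: [0.4, -0.6, -1.0]
width: 0.497
```

Request:
move_arm:
  rows:
    - [[0,-0.011,-0.0005,0,-0.2,-0.2,9],[0,-0.011,0.001,0,-0.2,-0.2,9],[0,-0.011,0.003,0,-0.2,-0.2,9],[0,-0.0105,0.0045,0,-0.2,-0.2,9],[0,-0.0095,0.006,0,-0.2,-0.2,9]]

```text
t: 6.4
tool_pos: [0.6436, -0.0329, 0.1484]
tcp_rot: [[0.041, 0.999, 0.018], [0.999, -0.041, 0.001], [0.001, 0.018, -1.0]]
force: [-0.2, 0.2, 0.1]
width: 0.498
```

```bash
python3 -c "
from h import *
plan((.638,-.03,.028),0.37,5)"
```

```text
at [ 0.6436 -0.0329  0.1484] yaz -2.35 F [-0.2  0.2  0.1] w 0.498 t 6.4
[0.0005, -0.0016, 0.0241, 0.21, -0.01, -0.54]
[0.0005, -0.0015, 0.0241, 0.21, -0.01, -0.54]
[0.0005, -0.0014, 0.0241, 0.21, -0.01, -0.54]
[0.0006, -0.0013, 0.0241, 0.21, -0.01, -0.54]
[0.0006, -0.0012, 0.0241, 0.21, -0.01, -0.54]
```

Request:
move_arm:
  rows:
    - [[0,0.001,-0.002,0.035,0.3,0,-0.8],[0,0,-0.002,0.035,0.3,0,-0.8],[0,0,-0.002,0.03,0.2,0,-0.6],[0,0,-0.001,0.016,0.1,0,-0.4],[0,0,0,0.003,0,0,0]]

```text
t: 7.02
tool_pos: [0.6421, -0.033, 0.0279]
tcp_rot: [[-0.005, 1.0, 0.012], [1.0, 0.005, -0.002], [-0.002, 0.012, -1.0]]
force: [-0.4, 0.2, 0.1]
width: 0.502
```

```bash
python3 -c "
from h import *
plan((.638,.01,.028),0.37,4)"
```

```text
at [ 0.6421 -0.033   0.0279] yaz 0.27 F [-0.4  0.2  0.1] w 0.502 t 7.025
[0.0108, -0.001, -0.0001, 0.18, 0.03, -0.02]
[0.0108, -0.001, -0.0001, 0.18, 0.03, -0.02]
[0.0108, -0.001, -0.0001, 0.18, 0.03, -0.02]
[0.0108, -0.001, -0.0, 0.18, 0.03, -0.02]
```

Request:
move_arm:
  rows:
    - [[0,0.011,-0.001,0,0.2,0,0],[0,0.011,-0.001,0,0.2,0,0],[0,0.009,-0.001,0,0.2,0,0],[0,0.009,0,0,0,0,0],[0,0.009,0,0,0,0,0]]

```text
t: 7.65
tool_pos: [0.641, 0.0171, 0.0314]
tcp_rot: [[-0.004, 1.0, 0.008], [1.0, 0.004, -0.005], [-0.005, 0.008, -1.0]]
force: [-1.0, -1.1, -0.6]
width: 0.501
```

Request:
move_arm:
  rows:
    - [[0,0.008,0,0,0,0,0],[0,0.008,0,0,0,0,0],[0,0.006,0,0,0,0,0],[0,0.005,0,0,0,0,0],[0,0.003,0,0,0,0,0]]

```text
t: 8.28
tool_pos: [0.641, 0.0467, 0.0312]
tcp_rot: [[-0.004, 1.0, 0.008], [1.0, 0.004, -0.009], [-0.009, 0.008, -1.0]]
force: [-0.9, -5.9, 0.2]
width: 0.501
```

Request:
move_arm:
  rows:
    - [[0,0.003,0,0,0,0,0],[0,0.003,0,0,0,0,0],[0,0.003,0,0,0,0,0],[0,0.003,0,0,0,0,0],[0,0.003,0,0,0,0,0]]

```text
t: 8.9
tool_pos: [0.6409, 0.0458, 0.0319]
tcp_rot: [[0.004, 1.0, 0.009], [1.0, -0.004, -0.029], [-0.029, 0.009, -1.0]]
force: [0.2, -5.1, 0.1]
width: 0.499
```

```bash
python3 -c "
from h import *
plan((.638,.01,.028),0.37,1)
grab('scene','s1.png');im,d=grab('top','t2.png')
a=cv2.imread('pics/s1.png')[200:310,230:370];b=im[110:220,200:340]
cv2.imwrite('pics/c2.png',np.clip(cv2.resize(np.hstack([a,b]),(800,314),interpolation=cv2.INTER_CUBIC)*1.6,0,255).astype('uint8'))
"
```

```text
at [0.6409 0.0458 0.0319] yaz -0.2 F [ 0.2 -5.1  0.1] w 0.499 t 8.9
[-0.0357, -0.0028, 0.0049, 0.5, 1.67, -0.58]
```

View pics/c2.png

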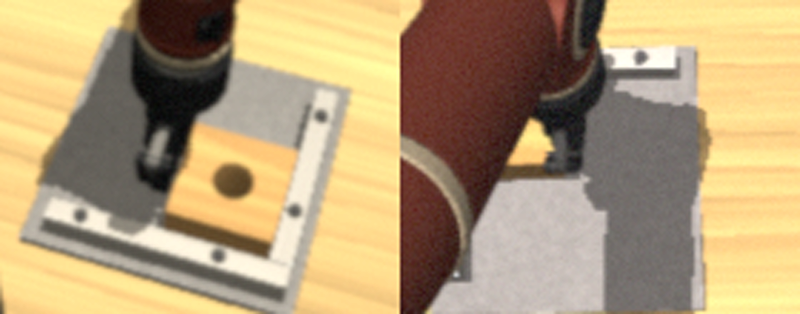

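Request:
move_arm:
  rows:
    - [[0,-0.01,0,0,0,0.8,0],[0,-0.015,0,0,0,0.8,0],[0,-0.02,0,-0.03,0.2,0,0],[0.5,-0.03,0,-0.055,0.2,0,0],[1,-0.04,-0.02,-0.06,0,0,0]]

```text
t: 9.62
tool_pos: [0.6218, -0.0587, 0.1665]
tcp_rot: [[-0.003, 1.0, -0.007], [1.0, 0.003, 0.013], [0.013, -0.007, -1.0]]
force: [0.2, -0.4, 0.4]
width: 0.901
```

```bash
python3 -c "
from h import *
plan((.4985,-.226,.26),0,5)"
```

```text
at [ 0.6218 -0.0587  0.1665] yaz 0.17 F [ 0.2 -0.4  0.4] w 0.901 t 9.625
[-0.0331, -0.0249, -0.019, -0.08, -0.15, 0.03]
[-0.0332, -0.0248, -0.0189, -0.08, -0.15, 0.03]
[-0.0333, -0.0248, -0.0188, -0.08, -0.15, 0.03]
[-0.0333, -0.0247, -0.0188, -0.08, -0.15, 0.03]
[-0.0334, -0.0247, -0.0187, -0.08, -0.15, 0.03]
```

Request:
move_arm:
  rows:
    - [[1,-0.02,-0.015,-0.035,0,0,0],[1,-0.035,-0.025,-0.035,0,0,0],[1,-0.035,-0.025,-0.01,0,0,0],[1,-0.035,-0.025,0,0,0,0],[1,-0.025,-0.018,0,0,0,0]]

```text
t: 10.25
tool_pos: [0.5147, -0.2151, 0.2542]
tcp_rot: [[-0.001, 1.0, 0.011], [1.0, 0.001, 0.019], [0.019, 0.012, -1.0]]
force: [0.0, 0.2, -0.1]
width: 1.001
```

```bash
cat > meas.py <<'E'
from h import *
for n in('top','scene'):
    im,d=grab(n); v,u=np.mgrid[0:420,0:560];W=world(n,u,v,d);z=W[...,2]
    near=(abs(W[...,0]-.62)<.2)&(abs(W[...,1]-.08)<.2)&(d>0)
    for nm,lo,hi in(('base',.066,.075),('fence',.037,.044),('plate',.005,.015)):
        k,l,s,c=cv2.connectedComponentsWithStats((near&(z>lo)&(z<hi)).astype('uint8'))
        i=1+s[1:,4].argmax();P=W[l==i];r=cv2.minAreaRect((P[:,:2]*1000).astype('float32'))
        print(n,nm,s[i,4],np.round(r[0],1),np.round(r[1],1),round(r[2],2),P[:,2].mean().round(4))
        if nm=='base':
            cnt,h=cv2.findContours((l==i).astype('uint8'),cv2.RETR_CCOMP,cv2.CHAIN_APPROX_NONE)
            for q,hh in zip(cnt,h[0]):
                if hh[3]>=0 and len(q)>15:
                    e=cv2.fitEllipse(q);print(' bore',e,world(n,e[0][0],e[0][1],z=.07).round(4))
E
python3 meas.py; python3 -c "
from h import *
im=np.load('last_scene.npz')['im'];b=np.load('last_top.npz')['im']
cv2.imwrite('pics/c3.png',np.clip(cv2.resize(np.hstack([im[200:310,230:370],b[110:220,200:340]]),(800,314),interpolation=cv2.INTER_CUBIC)*1.6,0,255).astype('uint8'))
plan((.4985,-.226,.26),0,5)"
```

```text
top base 1218 [643.2 103.3] [91.3 90. ] 0.24 0.0701
 bore ((236.5918426513672, 149.39944458007812), (14.421350479125977, 14.785497665405273), 70.87870788574219) [0.6428 0.103  0.07  ]
top fence 956 [608.6  64. ] [200.3 208.9] 0.42 0.0402
top plate 5879 [598.7  58.9] [240.9 240.7] 0.43 0.01
scene base 1175 [645.6 103.5] [92.4 90.8] 1.13 0.0706
 bore ((311.05517578125, 263.1742248535156), (13.005200386047363, 14.782447814941406), 106.82395935058594) [0.6464 0.1036 0.07  ]
scene fence 1204 [611.3  63.6] [203.  210.3] 0.44 0.0406
scene plate 4542 [598.6  57.3] [249.4 243.1] 0.13 0.0107
at [ 0.5129 -0.2179  0.2545] yaz -0.3 F [ 0.1 -0.6  0.5] w 0.999 t 10.35
[-0.0016, -0.0029, -0.0012, 0.12, -0.19, -0.06]
[-0.0016, -0.0029, -0.0012, 0.12, -0.19, -0.06]
[-0.0016, -0.0029, -0.0011, 0.12, -0.19, -0.06]
[-0.0016, -0.0029, -0.0011, 0.12, -0.19, -0.06]
[-0.0016, -0.0029, -0.0011, 0.12, -0.19, -0.06]
```

View pics/c3.png

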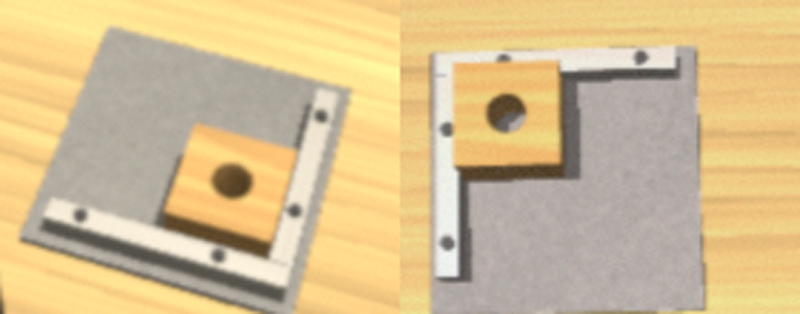

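Both views show the base square against both fences; the bore is at about (232,180) and (506,112) in the crops. Measured against the fences the gap is under 0.5 mm, within noise. Next is the wand.

Request:
move_arm:
  rows:
    - [[1,-0.005,-0.008,0,0.2,-0.4,-0.1],[1,-0.003,-0.005,0,0.2,-0.3,-0.1],[1,0,-0.002,0.01,0.2,-0.3,-0.1],[1,0,0,0.03,0,0,0],[1,0,0,0.015,0,0,0]]

```text
t: 10.98
tool_pos: [0.5003, -0.2212, 0.1972]
tcp_rot: [[-0.008, 1.0, 0.003], [1.0, 0.008, 0.002], [0.002, 0.003, -1.0]]
force: [0.3, 0.3, 0.3]
width: 1.003
```

```bash
python3 - <<'E'
from h import *
plan((.4985,-.226,.134),0,4)
im,d=grab('scene');v,u=np.mgrid[0:420,0:560];W=world('scene',u,v,d)
m=(d>0)&(abs(W[...,0]-.5)<.06)&(abs(W[...,1]+.226)<.06)
for lo,hi in((.08,.088),(.1,.165)):
    P=W[m&(W[...,2]>lo)&(W[...,2]<hi)];print(lo,len(P),P.mean(0).round(4),P.min(0).round(3),P.max(0).round(3))
E
```

```text
at [ 0.5003 -0.2212  0.1972] yaz 0.47 F [0.3 0.3 0.3] w 1.003 t 10.975
[-0.0012, -0.0005, 0.0158, 0.04, -0.03, 0.12]
[-0.0012, -0.0005, 0.0158, 0.04, -0.03, 0.12]
[-0.0012, -0.0005, 0.0158, 0.04, -0.03, 0.12]
[-0.0012, -0.0005, 0.0158, 0.04, -0.03, 0.12]
0.08 397 [ 0.5077 -0.2214  0.0852] [ 0.453 -0.273  0.08 ] [ 0.547 -0.178  0.088]
0.1 189 [ 0.5087 -0.2204  0.1329] [ 0.493 -0.237  0.1  ] [ 0.515 -0.211  0.165]
```

Request:
move_arm:
  rows:
    - [[1,-0.0025,-0.0005,0.008,0,0,0],[1,-0.0015,-0.0005,0.02,0,0,0],[1,0,0,0.02,0,0,0],[1,0,0,0.012,0,0,0],[1,0,0,0.003,0,0,0]]

```text
t: 11.65
tool_pos: [0.5005, -0.2233, 0.1302]
tcp_rot: [[-0.013, 1.0, 0.002], [1.0, 0.013, 0.003], [0.003, 0.002, -1.0]]
force: [0.3, 0.0, -0.5]
width: 0.999
```

Request:
move_arm:
  rows:
    - [[0.3,0,0,0,0,0,0],[-0.2,0,0,0,0,0,0],[-0.3,0,0,0,0,0,0],[-0.5,0,0,0,0,0,0],[-0.6,0,0,0,0,0,0]]
  grip_force: 40

```text
t: 12.28
tool_pos: [0.5015, -0.2239, 0.132]
tcp_rot: [[-0.013, 1.0, 0.005], [1.0, 0.013, 0.001], [0.001, 0.005, -1.0]]
force: [0.1, 0.3, -1.7]
width: 0.308
```

Request:
move_arm:
  rows:
    - [[-1,0,0,0,0,0,0],[-1,0,0,0,0,0,0],[-1,0,0,0,0,0,0],[-1,0,0,0,0,0,0],[-1,0,0,0,0,0,0]]

```text
t: 12.9
tool_pos: [0.5015, -0.2239, 0.132]
tcp_rot: [[-0.013, 1.0, 0.005], [1.0, 0.013, 0.001], [0.001, 0.005, -1.0]]
force: [-0.3, 0.2, 0.4]
width: 0.309
```

```bash
python3 -c "
from h import *
plan((.4985,-.226,.3),0,5)"
```

```text
at [ 0.5015 -0.2239  0.132 ] yaz 0.73 F [-0.3  0.2  0.4] w 0.309 t 12.9
[-0.0004, -0.0004, -0.0336, 0.06, -0.02, 0.15]
[-0.0004, -0.0005, -0.0336, 0.06, -0.02, 0.15]
[-0.0004, -0.0005, -0.0336, 0.06, -0.02, 0.15]
[-0.0004, -0.0005, -0.0336, 0.06, -0.02, 0.15]
[-0.0004, -0.0006, -0.0336, 0.06, -0.02, 0.15]
```

Request:
move_arm:
  rows:
    - [[-1,0,0,-0.012,0,0,0],[-1,0,0,-0.03,0,0,0],[-1,0,0,-0.035,0,0,0],[-1,0,0,-0.035,0,0,0],[-1,0,0,-0.025,0,0,0]]
  grip_force: 60

```text
t: 13.52
tool_pos: [0.4994, -0.2232, 0.273]
tcp_rot: [[-0.012, 1.0, 0.0], [1.0, 0.012, 0.003], [0.003, 0.0, -1.0]]
force: [0.3, -0.3, -1.8]
width: 0.3
```

```bash
python3 -c "
from h import *
plan((.644,.103,.275),0,9)
im,d=grab('scene','s4.png')
cv2.imwrite('pics/c4.png',np.clip(cv2.resize(im[120:230,130:270],(700,550),interpolation=cv2.INTER_CUBIC)*1.6,0,255).astype('uint8'))
"
```

```text
at [ 0.4994 -0.2232  0.273 ] yaz 0.69 F [ 0.3 -0.3 -1.8] w 0.3 t 13.525
[0.036, 0.0165, -0.0001, 0.0, -0.02, 0.08]
[0.0361, 0.0165, -0.0001, 0.0, -0.02, 0.08]
[0.0361, 0.0164, -0.0001, 0.0, -0.02, 0.08]
[0.0361, 0.0164, -0.0001, 0.0, -0.02, 0.08]
[0.0361, 0.0163, -0.0002, 0.0, -0.02, 0.08]
[0.0362, 0.0163, -0.0002, 0.0, -0.02, 0.08]
[0.0362, 0.0162, -0.0002, 0.0, -0.02, 0.08]
[0.0362, 0.0162, -0.0002, 0.0, -0.02, 0.08]
[0.0362, 0.0161, -0.0002, 0.0, -0.02, 0.08]
```

View pics/c4.png

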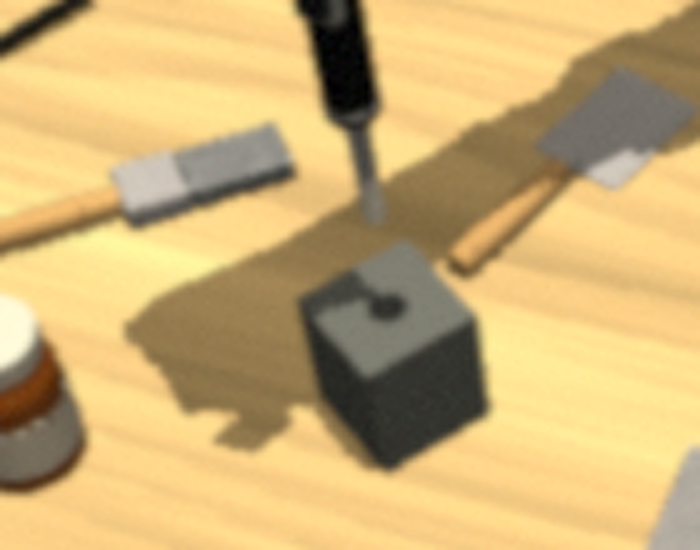

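The wand hangs clear of the stand, rod tip at about (372,215) in the crop, and looks upright. I'll carry it over the bore.

Request:
move_arm:
  rows:
    - [[-1,0.015,0.007,0,0,0,0.1],[-1,0.03,0.013,0,0,0,0.1],[-1,0.036,0.016,0,0,0,0.1],[-1,0.036,0.016,0,0,0,0.1],[-1,0.036,0.016,0,0,0,0.1]]

```text
t: 14.2
tool_pos: [0.5674, -0.064, 0.2727]
tcp_rot: [[0.003, 1.0, -0.001], [1.0, -0.003, 0.004], [0.004, -0.001, -1.0]]
force: [1.4, -0.1, -1.8]
width: 0.298
```

Request:
move_arm:
  rows:
    - [[-1,0.036,0.016,0,0,0,0.1],[-1,0.036,0.016,0,0,0,0.1],[-1,0.036,0.016,0,0,0,0.1],[-1,0.025,0.012,0,0,0,0],[-1,0.01,0.006,0,0,0,0]]

```text
t: 14.82
tool_pos: [0.6313, 0.0977, 0.2634]
tcp_rot: [[-0.005, 1.0, -0.017], [1.0, 0.005, 0.01], [0.01, -0.017, -1.0]]
force: [-0.4, -0.5, -1.8]
width: 0.3
```

```bash
python3 -c "
from h import *
plan((.644,.103,.275),0,4)"
```

```text
at [0.6313 0.0977 0.2634] yaz 0.29 F [-0.4 -0.5 -1.8] w 0.3 t 14.825
[0.0013, 0.0031, -0.0029, -0.25, -0.14, 0.07]
[0.0013, 0.0031, -0.0029, -0.25, -0.14, 0.07]
[0.0013, 0.0032, -0.0029, -0.25, -0.14, 0.07]
[0.0013, 0.0032, -0.0029, -0.25, -0.14, 0.07]
```

Request:
move_arm:
  rows:
    - [[-1,0.002,0.005,0.005,-0.3,-0.2,0],[-1,0.0015,0.004,0.008,-0.3,-0.2,0],[-1,0.001,0.003,0.008,-0.2,-0.1,0],[-1,0,0.001,0.005,-0.2,-0.1,0],[-1,0,0,0,0,0,0]]

```text
t: 15.45
tool_pos: [0.6428, 0.099, 0.2334]
tcp_rot: [[-0.0, 1.0, -0.004], [1.0, 0.0, -0.004], [-0.004, -0.004, -1.0]]
force: [0.7, -0.0, -1.6]
width: 0.299
```

```bash
python3 - <<'E'
from h import *
plan((.644,.103,.235),0,2)
a,d=grab('scene','s5.png');b,_=grab('top','t5.png')
def big(i):return cv2.resize(i,(396,594),interpolation=cv2.INTER_CUBIC)
# scene around bore (311,263); top around (237,149)
o=np.hstack([big(a[185:284,278:344]),big(b[110:209,204:270])])
cv2.imwrite('pics/c5.png',np.clip(o*1.6,0,255).astype('uint8'))
E
```

```text
at [0.6428 0.099  0.2334] yaz 0.0 F [ 0.7 -0.  -1.6] w 0.299 t 15.45
[0.002, 0.0006, -0.0008, -0.11, 0.12, 0.0]
[0.002, 0.0006, -0.0008, -0.11, 0.12, 0.0]
```

View pics/c5.png

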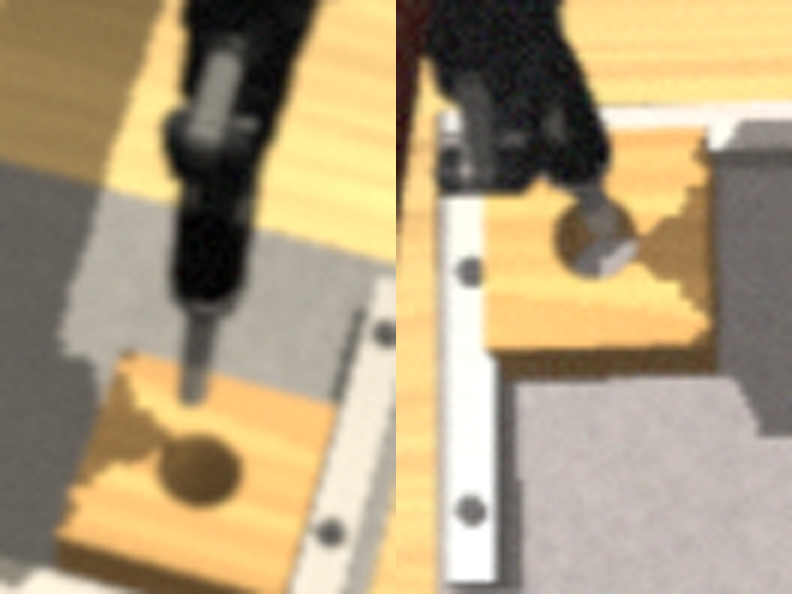

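```bash
python3 - <<'E'
from h import *
f=lambda x,o:(x+.5)/6-.5+o
for n,u0,v0,pts,b in(('scene',278,185,[(193,396,.1114),(199,308,.1864)],(311.055,263.174)),('top',204,110,[(603-396,230,.1114),(592-396,192,.1864)],(236.59,149.4))):
    print(n,'bore',world(n,*b,z=.07).round(4))
    for x,y,z in pts: print('  wand z',z,world(n,f(x,u0),f(y,v0),z=z).round(4))
    # depth at the rod
    d=np.load('last_%s.npz'%n)['d'];v,u=np.mgrid[0:420,0:560];W=world(n,u,v,d);
    for lo,hi in((.11,.13),(.13,.15),(.15,.18)):
        m=(d>0)&(W[...,2]>lo)&(W[...,2]<hi)&(abs(W[...,0]-.644)<.025)&(abs(W[...,1]-.102)<.025)
        print('  rod',lo,m.sum(),W[m].mean(0).round(4) if m.any() else '', W[m].min(0).round(3) if m.any() else '',W[m].max(0).round(3) if m.any() else '')
E
```

```text
scene bore [0.6464 0.1036 0.07  ]
  wand z 0.1114 [0.6395 0.0955 0.1114]
  wand z 0.1864 [0.6497 0.0954 0.1864]
  rod 0.11 21 [0.6439 0.0962 0.1211] [0.641 0.091 0.111] [0.647 0.101 0.129]
  rod 0.13 22 [0.6444 0.0968 0.1393] [0.64  0.091 0.13 ] [0.647 0.102 0.149]
  rod 0.15 34 [0.6449 0.0967 0.1618] [0.641 0.091 0.15 ] [0.647 0.102 0.175]
top bore [0.6428 0.103  0.07  ]
  wand z 0.1114 [0.6346 0.0944 0.1114]
  wand z 0.1864 [0.6273 0.0892 0.1864]
  rod 0.11 12 [0.6339 0.0939 0.1203] [0.631 0.089 0.111] [0.638 0.1   0.126]
  rod 0.13 15 [0.6344 0.0937 0.1394] [0.632 0.09  0.131] [0.64  0.099 0.15 ]
  rod 0.15 11 [0.6336 0.0936 0.1568] [0.632 0.09  0.15 ] [0.637 0.098 0.165]
```

Depth from both cameras agrees: the rod is upright, and the bore lies about +5.1 mm in x and +7.6 mm in y from its axis. I'll shift, lower to just above the mouth, and recheck.

Request:
move_arm:
  rows:
    - [[-1,0.003,0.002,0,-0.1,0.1,0],[-1,0.0025,0.0018,0,-0.1,0.1,0],[-1,0.0015,0.001,0.006,0,0,0],[-1,0,0,0.01,0,0,0],[-1,0,0,0.006,0,0,0]]

```text
t: 16.18
tool_pos: [0.649, 0.1068, 0.2119]
tcp_rot: [[-0.001, 1.0, 0.004], [1.0, 0.001, 0.0], [0.0, 0.004, -1.0]]
force: [-0.1, -0.1, -1.3]
width: 0.298
```

```bash
python3 - <<'E'
from h import *
plan((.6479,.1066,.207),0,2)
a,_=grab('scene','s6.png');b,_=grab('top','t6.png')
def big(i):return cv2.resize(i,(396,594),interpolation=cv2.INTER_CUBIC)
cv2.imwrite('pics/c6.png',np.clip(np.hstack([big(a[185:284,278:344]),big(b[110:209,204:270])])*1.6,0,255).astype('uint8'))
z0=bot.sense()['tool_pos'][2]-.122
for n,k in(('scene',(-.987,-.16)),('top',(.914,.406))):
    d=np.load('last_%s.npz'%n)['d'];v,u=np.mgrid[0:420,0:560];W=world(n,u,v,d)
    m=(d>0)&(W[...,2]>z0+.005)&(W[...,2]<z0+.065)&(abs(W[...,0]-.645)<.022)&(abs(W[...,1]-.103)<.022)
    P=W[m];print(n,m.sum(),(P[:,:2].mean(0)+.0047*np.array(k)).round(4),'slope',np.polyfit(P[:,2],P[:,0],1)[0].round(3),np.polyfit(P[:,2],P[:,1],1)[0].round(3))
E
```

```text
at [0.649  0.1068 0.2119] yaz 0.04 F [-0.1 -0.1 -1.3] w 0.298 t 16.175
[-0.0001, -0.0006, 0.0025, 0.1, -0.01, 0.02]
[-0.0001, -0.0006, 0.0025, 0.1, -0.01, 0.02]
scene 70 [0.647  0.1039] slope 0.01 0.015
top 33 [0.6443 0.1038] slope 0.002 0.002
```

View pics/c6.png

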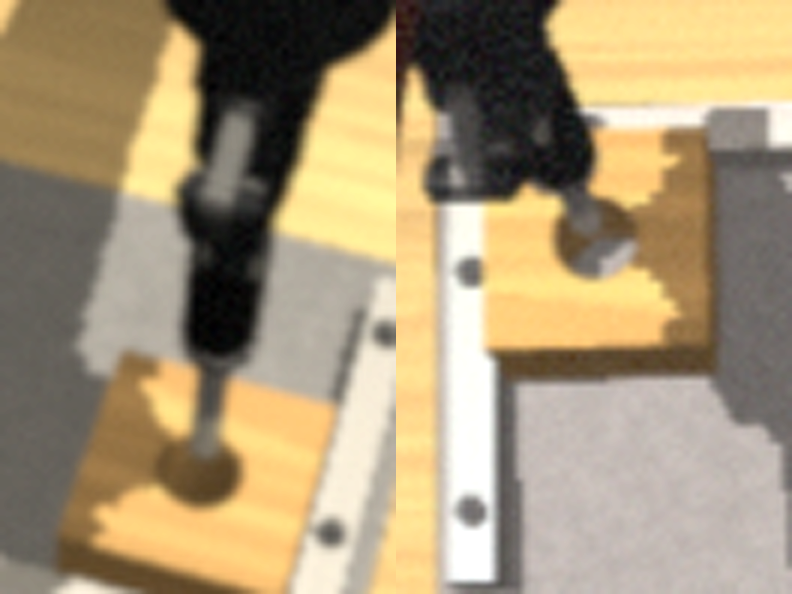

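The rod tip is over the bore: scene crop tip (206,448) against bore (200,470), top crop tip (588,222) against bore (596,238). A small trim of about −1.5 mm in x, −0.5 mm in y, then down.

Request:
move_arm:
  rows:
    - [[-1,-0.0005,-0.001,0,0.1,0,0],[-1,0,-0.0005,0.002,0.1,0,0],[-1,0,0,0.006,0,0,0],[-1,0,0,0.008,0,0,0],[-1,0,0,0.006,0,0,0]]

```text
t: 16.9
tool_pos: [0.6477, 0.106, 0.1892]
tcp_rot: [[-0.0, 1.0, 0.001], [1.0, 0.0, 0.0], [0.0, 0.001, -1.0]]
force: [-0.1, 0.2, -0.7]
width: 0.299
```

```bash
python3 - <<'E'
from h import *
f=lambda x,o:(x+.5)/6-.5+o
for n,u0,v0,t,b in(('scene',278,185,(206,449),(200,470)),('top',204,110,(192,222),(200,238))):
    print(n,'tip',world(n,f(t[0],u0),f(t[1],v0),z=.09).round(4),'bore',world(n,f(b[0],u0),f(b[1],v0),z=.07).round(4))
plan((.6475,.1063,.147),0,4)
E
```

```text
scene tip [0.6478 0.1046 0.09  ] bore [0.6459 0.1031 0.07  ]
top tip [0.6441 0.1029 0.09  ] bore [0.6431 0.1023 0.07  ]
at [0.6477 0.106  0.1892] yaz 0.02 F [-0.1  0.2 -0.7] w 0.299 t 16.9
[0.0001, -0.0001, 0.0105, 0.01, -0.0, 0.0]
[0.0001, -0.0, 0.0105, 0.01, -0.0, 0.0]
[0.0001, -0.0, 0.0105, 0.01, -0.0, 0.0]
[0.0001, -0.0, 0.0105, 0.01, -0.0, 0.0]
```

Independent pixel readings confirm the trim is right to within about 0.5 mm. Lowering now.

Request:
move_arm:
  rows:
    - [[-1,0,0,0.008,0,0,0],[-1,0,0,0.01,0,0,0],[-1,0,0,0.01,0,0,0],[-1,0,0,0.006,0,0,0],[-1,0,0,0.002,0,0,0]]

```text
t: 17.52
tool_pos: [0.647, 0.1061, 0.1493]
tcp_rot: [[-0.0, 1.0, -0.002], [1.0, 0.0, -0.0], [0.0, -0.002, -1.0]]
force: [-0.7, 0.1, -1.5]
width: 0.299
```

```bash
python3 -c "
from h import *
plan((.6475,.106,.147),0,1)"
```

```text
at [0.647  0.1061 0.1493] yaz 0.02 F [-0.7  0.1 -1.5] w 0.299 t 17.525
[-0.0001, 0.0005, 0.0023, -0.09, -0.0, 0.02]
```

Request:
move_arm:
  rows:
    - [[-1,0,0.0004,0.0015,0,0,0],[-1,0,0,0.0008,0,0,0],[-1,0,0,0,0,0,0],[-1,0,0,0,0,0,0],[-1,0,0,0,0,0,0]]

```text
t: 18.15
tool_pos: [0.6482, 0.1061, 0.1479]
tcp_rot: [[-0.0, 1.0, 0.001], [1.0, 0.0, 0.0], [0.0, 0.001, -1.0]]
force: [0.1, -0.1, -1.6]
width: 0.299
```

```bash
python3 meas.py; python3 - <<'E'
from h import *
plan((.6475,.106,.147),0,1)
a=np.load('last_scene.npz')['im'];b=np.load('last_top.npz')['im']
def big(i):return cv2.resize(i,(396,594),interpolation=cv2.INTER_CUBIC)
cv2.imwrite('pics/c7.png',np.clip(np.hstack([big(a[185:284,278:344]),big(b[110:209,204:270])])*1.6,0,255).astype('uint8'))
for n,k in(('scene',(-.987,-.16)),('top',(.914,.406))):
    d=np.load('last_%s.npz'%n)['d'];v,u=np.mgrid[0:420,0:560];W=world(n,u,v,d)
    for lo,hi in((.076,.098),(.102,.125)):
        m=(d>0)&(W[...,2]>lo)&(W[...,2]<hi)&(abs(W[...,0]-.645)<.022)&(abs(W[...,1]-.103)<.022)
        P=W[m];print(n,lo,m.sum(),(P[:,:2].mean(0)+(.0047 if lo<.1 else .011)*np.array(k)).round(4))
E
```

```text
top base 869 [643.5 103.2] [89.8 92.1] 89.7 0.0699
top fence 460 [601.4 157.9] [186.8  20.9] 0.41 0.0402
top plate 5838 [598.1  58.9] [239.4 240.6] 0.4 0.01
scene base 1020 [645.3 103.5] [90.6 93.1] 89.93 0.0705
scene fence 1197 [611.3  63.7] [202.  210.2] 0.2 0.0406
scene plate 4137 [600.6  58.1] [243.2 245.9] 89.7 0.0107
at [0.6482 0.1061 0.1479] yaz 0.02 F [ 0.  -0.4 -1. ] w 0.299 t 18.25
[-0.0001, -0.0007, 0.0009, 0.04, -0.01, 0.02]
scene 0.076 14 [0.647 0.103]
scene 0.102 61 [0.6465 0.1031]
top 0.076 0 [nan nan]
top 0.102 30 [0.6447 0.1021]<stdin>:10: RuntimeWarning: Mean of empty slice.
  ret = um.true_divide(
```

View pics/c7.png

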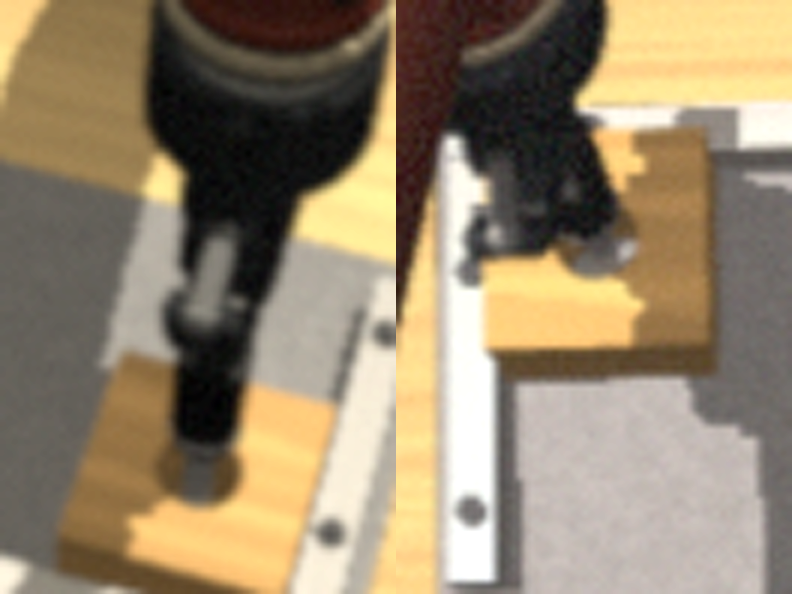

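The rod enters the bore centrally (scene crop, rod at (199,480) in bore (200,472)) and the base is unmoved. One last trim of about 1 mm, then hold.

Request:
move_arm:
  rows:
    - [[-1,0.0002,-0.001,0.0007,0,0,0],[-1,0,0,0,0,0,0],[-1,0,0,0,0,0,0],[-1,0,0,0,0,0,0],[-1,0,0,0,0,0,0]]

```text
t: 18.88
tool_pos: [0.6472, 0.1063, 0.1472]
tcp_rot: [[-0.0, 1.0, 0.001], [1.0, 0.0, 0.0], [0.0, 0.001, -1.0]]
force: [0.5, 0.1, -1.7]
width: 0.292
```

```bash
python3 - <<'E'
from h import *
s=bot.sense();print(s['tool_pos'],s['force'],s['width'],s['t'],np.abs(s['joint_velocities']).max())
d0=np.load('last_top.npz')
im,_=grab('top');im0=cv2.imread('pics/t0.png')
# bystanders: difference to the first top picture away from arm
df=cv2.absdiff(im,im0).max(2)
for nm,(y0,y1,x0,x1) in dict(brush=(210,280,425,498),jar=(145,190,428,475),cup=(105,145,340,376),scraper=(245,335,340,385),tin=(195,245,95,155),cubeA=(145,180,105,145),cubeB=(265,295,100,140)).items():
    print(nm,df[y0:y1,x0:x1].mean().round(1),(df[y0:y1,x0:x1]>50).sum())
E
```

```text
[0.64715109 0.1063222  0.14715233] [ 0.50437451  0.14647501 -1.73892111] 0.2919954828548087 18.875 0.001833028260350858
brush 36.7 0
jar 34.1 0
cup 30.9 0
scraper 38.3 0
tin 55.6 1565
cubeA 38.0 183
cubeB 64.1 932
```

```bash
python3 - <<'E'
from h import *
im=np.load('last_top.npz')['im'];im0=cv2.imread('pics/t0.png')
for nm,(y0,y1,x0,x1) in dict(tin=(198,242,97,140),cubeA=(146,177,109,140),cubeB=(266,294,104,134)).items():
    r=cv2.matchTemplate(im[y0-8:y1+8,x0-8:x1+8],im0[y0:y1,x0:x1],cv2.TM_CCOEFF_NORMED);print(nm,cv2.minMaxLoc(r)[1::2],'(8,8)=unmoved')
bot.job_done()
E
```

```text
tin (0.3568045496940613, (0, 0)) (8,8)=unmoved
cubeA (0.8641012907028198, (6, 7)) (8,8)=unmoved
cubeB (0.3520134687423706, (8, 0)) (8,8)=unmoved
the job is handed in; nothing more can be done
```

```bash
python3 -c "
import numpy as np,cv2
a=np.load('last_top.npz')['im'];b=cv2.imread('pics/t0.png')
cv2.imwrite('pics/f.png',cv2.resize(np.hstack([b[:300,:190],a[:300,:190]]),None,fx=1.9,fy=1.9))"
```

```text
(no output)
```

View pics/f.png

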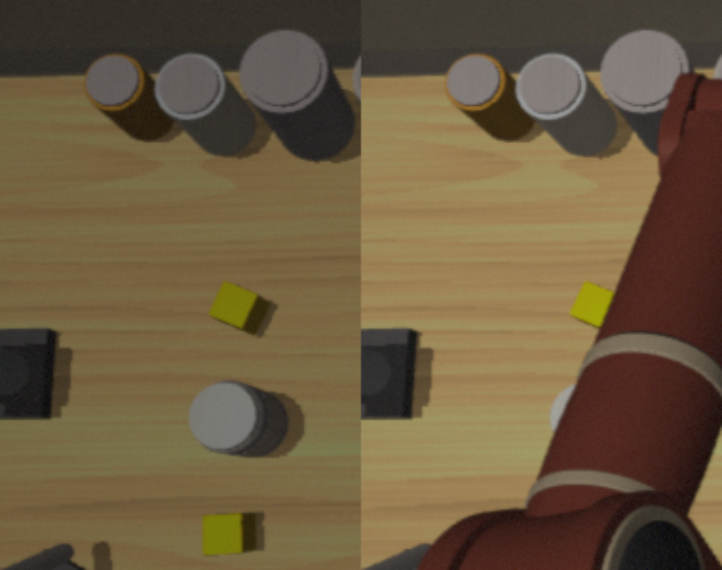

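I pushed the base into the fence corner, lifted the wand out of its stand and lowered its rod into the bore. I handed the job in at about 19 s with the wand still gripped.

- **Base:** I pushed it until it stalled against the +x fence, then the +y fence. The cameras put it within about 0.5 mm of both fences and square to about 0.2°. It measured the same once the rod was in.
- **Wand:** The rod is upright and within about 1–1.5 mm of the bore's centre by both cameras. Its end is about 15 mm above the plate, worked out from the gripper height rather than seen. The arm was still at hand-in, and the measured forces showed only the wand's weight, with no sign that it touched the base.
- **Camera disagreement:** The two cameras differ by about 2 mm in absolute x, so I aligned rod to bore within each camera's own view.
- **Bystanders:** The brush, jar, cup and scraper showed no change. The automatic check on the paint tin and the two cubes did not settle the matter, because the arm blocks the top camera there. In the last picture the visible parts of the tin and one cube are where they started. The other cube is fully hidden, so I could not confirm it, but the gripper never went low near any of them.

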